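# Unseal the red centrifuge bucket with the cap puller

## Robot

A 6-joint arm with a two-finger parallel gripper is mounted at the origin on the work surface. World frame = base frame: x ahead of the robot, y to its left, z up, the work surface at z = 0. Lengths are in m, angles in degrees, forces in N, time in s.
With the tool pointing down it reaches from about 0.25 to 0.725 m from the base axis. Payload 9.7 kg.
Tool frame: the origin (TCP) lies midway between the tips of the shut fingers; the grasp point (between the pads) lies 19 mm behind it; z points along the fingers, y is the line along which they close (so a half turn about z gives the same grasp; the last joint's range is limited). The gripper opens to 85 mm and grips with 20 to 120 N. Pads are 22 mm wide; open, the fingers measure 114 mm over their backs; the gripper's body (76 mm by 85 mm) begins 54 mm behind the grasp point. The pads swing forward as they close: fully open they stand 13 mm farther back than shut.
Start: joints at [-76.261, 4.979, 10.078, 95.1, 0, 90], TCP at [0.131, -0.534, 0.231] pointing down, gripper open.
Joint ranges: [-179.16, 179.16], [-48.56, 103.87], [-65.8, 70.77], [-126.05, 130.52], [-82.76, 87.17], [-180, 180]. Speed limits (degrees/s): [127.2, 127.2, 147.25, 180, 180, 180].

## Interface

Orientations are given as [roll, pitch, yaw] about the fixed x, y, z axes, in that order (R = Rz(yaw) Ry(pitch) Rx(roll)).
In Python, from workcell import * gives the robot as it stands.
- The arm moves only by the tool servo_tool, never from a script. Its argument "moves" is a list of rows, each a list of 4 numbers: the shift along the world's x, y, z in cm, then the turn about the world's z in rad. A call has 1 to 20 rows; each row is the pose to reach, as a shift and turn from the pose commanded when the call began; what a row does not reach only later rows make up. A row lasts 1/12 s, in which the tool goes at most 41.7 mm and 7.16 degrees, less where a joint would pass 70% of its speed; a pose out of reach is approached as far as the arm can. A call with a gripper value outside its range is refused whole. "claw" is the closure, from 0 (fully open) to 1 (shut), set as the call begins (left out, the last holds). The fingers move at their own pace and stop on an object; "force" is the grip in N (left out, the last holds). Time passes only in rows, so rows that repeat a pose let the fingers close. It gives the time, the measured TCP pose, the force, the opening and the grip force at its end, in the units of the state.
- get_obs(): the state, without advancing time (a new reading comes with each control period).
- camera(name): name is "side" or "top" or "wrist"; returns the picture (420x560x3 uint8, red, green, blue); there is no depth.
- get_calibration(name): a dict with "fx", "fy", "cx", "cy" (pixels), "rvec" (rotation vector, rad) and "tvec" (3), from world to camera coordinates, as OpenCV has them; the wrist camera has in their place "tool_from_camera" (4x4, takes a point from camera to tool coordinates, whose origin is the TCP and whose axes are the flange's). Camera axes: x right, y down, z forward; pixel columns grow to the right and rows downward; lengths in m; the calibration is good to about 2 mm. The wrist camera is an equidistant fisheye: a pixel r from the principal point sees the ray r / f radians off the axis. A picture is of the moment at which its call begins: read the wrist's pose just before it. get_calibration takes no time and is no camera call.
- job_done(): hands the job in; it is judged then, once.
The state is a dict: "time": time; "q": joint angles; "qd": joint speeds; "joint_efforts": joint torques, N m; "ee_pos": TCP position; "tcp_rot": TCP orientation; "wrist_force": force on the tool from outside, world axes, zero at the start; "torque": the same for the moment, N m; "opening": finger opening in m; "grasp_force": force on a finger pad.
Only numpy, scipy, OpenCV 4.12 (cv2) and the standard library are available. Lean on these libraries where they do the work, as an engineer would, in place of code of your own. Each camera call takes 0.05 s, during which the arm holds its last target. There are 200 camera calls.

## Task

Unseal the red-capped centrifuge bucket with the cap puller: slide its rails, pressing only lightly, along the rack deck under the red cap until you feel its throat stop bear on the bucket's neck with no more than a few newtons, then pull straight up until the snug cap pops off. Set the cap down gently in the steel tray on its plug, not tilted, draw the puller out from under it and leave the puller standing upright in the tray as well. Do not touch the red cap with the gripper, never force the puller, and leave the other two buckets, the tube block and the bottle alone.

Things in the scene. Friction and masses are not known exactly. Their poses are not given: they have to be found in the camera images.
- puller: loose steel cap puller, standing on two rails along its x: round bar 5 mm thick, x -42 to +30, inner faces y +-24.3, outer +-29.3; open end +x. A black throat stop lies between them at the back, clamped with its front face anywhere from x -29 to -17. 81 mm high, 76 wide over the legs, 0.2 kg. Origin midway between the rails at their underside; up to 7 mm off the bucket's axis when home
- puller_grip (a point): middle of the puller's flat blue handle, on its axis at z 60 mm: 14 mm thick along the puller's x, 40 mm wide along y, from z 35 to z 81 mm. Below it a bridge (underside z 30) on two legs, x +-9, inner faces y +-33. Pinched firmly from above across the 14 mm it stays square when pushed along x
- rack: dark grey bucket rack, fixed: smooth flat rigid deck, top at z 100 mm, x -92 to +48 and y -140 to +140 mm (base plate 5 mm more all round). Origin at bench level under the middle bucket place; the clear side of the deck is -x, towards the robot. Bucket places at x 0, y -90, 0, +90 mm; which bucket is where varies
- bucket_red: the bucket of the red cap, fixed in the rack. Origin on its axis at deck level, axes as the rack's, z up. Only its round dark steel neck stands above the deck: 46 mm outer diameter, 7 mm high, bore 38 mm. The buckets of the other caps are alike
- cap_red: red push-in cap, loose, 60 g: disc 60 mm across, 9.5 mm thick, over a black plug 34 mm across, 18 mm long. Origin: centre of the plug's bottom, z up; disc underside at z 18, top z 28 mm. Seated, the disc lies on the neck, underside 7 mm above the deck, 7 mm beyond the neck all round. A snap seal resists a straight pull up to 9 to 18 N over the first 5 mm, then lets go
- bucket_blue: another bucket of the same shape, fixed in the rack, closed by a blue cap (top 17 mm above the deck). Origin on its axis at deck level: leave alone
- bucket_yellow: another bucket of the same shape, fixed in the rack, closed by a yellow cap (top 17 mm above the deck). Origin on its axis at deck level: leave alone
- tray: shallow stainless tray, fixed, 240 (x) x 150 (y) x 18 mm high, walls and floor 3 mm thick. Origin: centre of its underside; inner floor at z 3 mm
- tube_block: loose green block with eight capped tubes, 60 x 110 x 89 mm high; origin at the centre of its underside: leave alone
- bottle: loose bottle, 54 mm diameter, 125 mm high; origin at the centre of its underside: leave alone
Things that resemble listed ones, but are neither listed nor needed, are in the scene too. There is more than one size of the cap_red; the job needs the larger.

How it is judged:
By the outcome, as a careful person would: the job done as asked, in the order asked, and still so for the second after the job is handed in, with the robot touching nothing.
It also fails if it takes over 72 s, if anything falls off the work surface, if the arm or the gripper's body presses on something with over 40 N, if the wrist force passes 120 N, or if a joint passes its speed limit or range.

## Working session

There is one attempt and no reset: what is moved stays moved. The work goes in short steps, Python scripts to look and compute and a tool call to move; the robot and the scene stay as the last step left them, time stands still between calls to the robot, and variables do not carry over. Pictures are saved under pics/ and viewed, at most 10 in all, crops included, and the job is handed in when it is done.

Besides the shell and the picture viewer there is one more tool, called after "Request:" as a command line: name --pt "numbers of a row" for each row, then --argument value for the rest. servo_tool: Moves the arm, as the interface text tells. Its arguments: {"type":"object","properties":{"moves":{"type":"array","items":{"type":"array","items":{"type":"number"}}},"claw":{"type":"number"},"force":{"type":"number"}},"required":["moves"]}

```bash
mkdir -p pics; ls; python3 - <<'E'
from workcell import *
import cv2
for n in ["side","top","wrist"]:
    cv2.imwrite(f"pics/{n}0.png",camera(n)[:,:,::-1]); print(n,get_calibration(n))
print(get_obs())
E
```

```text
pics
side {'fx': 441.19980152683024, 'fy': 441.19980152683024, 'cx': 273.3248570138684, 'cy': 212.1412018359203, 'rvec': array([ 2.04446677, -0.56224938,  0.33968129]), 'tvec': array([-0.54989119,  0.23330687,  0.69195108])}
top {'fx': 540.1220079315584, 'fy': 540.1220079315584, 'cx': 280.707746559876, 'cy': 211.68892884383837, 'rvec': array([ 2.17370811, -2.22330312,  0.0692462 ]), 'tvec': array([-0.03511465,  0.60560686,  1.2387081 ])}
wrist {'fx': 325.19226210127806, 'fy': 325.19226210127806, 'cx': 276.0256025030609, 'cy': 206.65438728939733, 'tool_from_camera': array([[ 2.15466437e-04, -9.65282184e-01, -2.61209223e-01,
         6.61651093e-02],
       [ 9.99999608e-01,  4.32322682e-04, -7.72740825e-04,
         9.63866912e-06],
       [ 8.58839624e-04, -2.61208954e-01,  9.65281899e-01,
        -1.44555609e-01],
       [ 0.00000000e+00,  0.00000000e+00,  0.00000000e+00,
         1.00000000e+00]])}
{'time': 0.15, 'q': array([-7.62596816e+01,  5.00573166e+00,  1.00446467e+01,  9.50980223e+01,
        2.51693192e-03,  8.99997243e+01]), 'qd': array([ 0.07432875, -0.22477252,  0.15826102, -0.03851272, -0.00863254,
        0.04761058]), 'joint_efforts': array([ 1.59273197e-03, -5.20761073e+01,  4.65045190e+01,  1.38558220e-02,
        1.10837982e-04,  1.19890538e-05]), 'ee_pos': array([ 0.13061049, -0.53409925,  0.23072585]), 'tcp_rot': array([-1.79940893e+02, -2.51721496e-03,  1.37405914e+01]), 'wrist_force': array([-0.24268184, -0.78324257, -0.33996754]), 'torque': array([ 8.47750167e-05, -9.95569132e-03,  2.63933034e-02]), 'grasp_force': 0.0, 'opening': 0.0853940467983442}
```

View pics/top0.png

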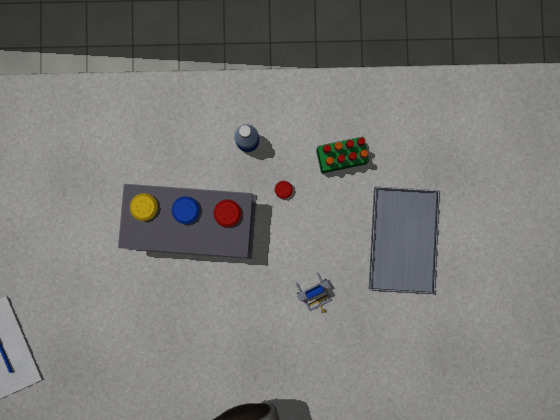

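View pics/side0.png

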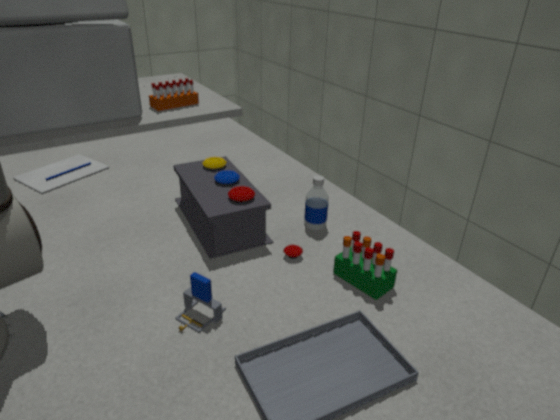

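Top view: the arm is at the bottom. The yellow, blue and red caps on the rack are at (144,207), (185,210) and (228,213). Tray at (405,240), puller with its blue handle at (317,292), block at (345,155), bottle at (247,138).
Things that could be taken for cap_red: the rack cap at top (228,213) / side (241,194), the smaller loose red cap at top (284,190) / side (293,251), and the red tube caps at top (345,150). I choose the one on the rack, as it is the larger and seated in a neck. I'll check this in a crop.

```bash
cat > h.py <<'E'
import numpy as np, cv2
from workcell import *
def cam(n):
    c=get_calibration(n); K=np.array([[c['fx'],0,c['cx']],[0,c['fy'],c['cy']],[0,0,1]])
    R=cv2.Rodrigues(c['rvec'])[0]; return K,R,np.array(c['tvec'])
def ray(n,p):
    K,R,t=cam(n); return -R.T@t, R.T@np.linalg.inv(K)@np.array([p[0],p[1],1.])
def onz(n,p,z):
    o,d=ray(n,p); return o+d*(z-o[2])/d[2]
def tri(p,q,a="top",b="side"):
    (o1,d1),(o2,d2)=ray(a,p),ray(b,q); s=np.linalg.lstsq(np.c_[d1,-d2],o2-o1,rcond=None)[0]
    A,B=o1+s[0]*d1,o2+s[1]*d2; return (A+B)/2,np.linalg.norm(A-B)
def hsv(im): return cv2.cvtColor(im,cv2.COLOR_RGB2HSV)
def mask(im,col):
    h=hsv(im); H,S,V=h[...,0],h[...,1],h[...,2]
    m={'red':((H<6)|(H>172)),'blue':(H>108)&(H<128),'yellow':(H>22)&(H<35)}[col]&(S>150)&(V>60)
    return m.astype(np.uint8)
def blobs(m,amin=20):
    cs=cv2.findContours(m,cv2.RETR_EXTERNAL,cv2.CHAIN_APPROX_NONE)[0]
    return sorted([c for c in cs if cv2.contourArea(c)>amin],key=cv2.contourArea,reverse=True)
E
python3 - <<'E'
from h import *
T=cv2.imread("pics/top0.png")[...,::-1].copy(); S=cv2.imread("pics/side0.png")[...,::-1].copy()
for c in ['red','blue','yellow']:
  for n,I in (('top',T),('side',S)):
    for b in blobs(mask(I,c)):
        x,y,w,h=cv2.boundingRect(b); r=cv2.minAreaRect(b)
        print(c,n,cv2.contourArea(b),np.round(r,1) if 0 else (x,y,w,h),np.round(r[0],1),np.round(r[1],1),round(r[2],1))
a=cv2.resize(T[260:330,270:360],(400,311),interpolation=2); b=cv2.resize(S[255:345,160:250],(400,400),interpolation=2)
c=cv2.resize(T[170:250,190:310],(400,267),interpolation=2); d=cv2.resize(S[175:265,200:310],(400,200*1),interpolation=2)
im=np.zeros((600,800,3),np.uint8); im[:311,:400]=a; im[:400,400:]=b; im[311:578,:400]=c; im[400:600,400:]=d
cv2.imwrite("pics/crop0.png",im[...,::-1])
E
```

```text
red top 554.0 (213, 200, 28, 27) [226.5 213. ] [26. 27.] 90.0
red top 215.0 (275, 181, 18, 18) [283.4 189.3] [17.  16.5] 63.4
red top 29.0 (338, 155, 7, 7) [341. 158.] [6. 6.] 90.0
red top 29.0 (349, 152, 7, 7) [352. 155.] [6. 6.] 90.0
red top 29.0 (347, 140, 7, 7) [350. 143.] [6. 6.] 90.0
red top 29.0 (358, 138, 7, 7) [361. 141.] [6. 6.] 90.0
red top 27.0 (324, 145, 7, 7) [327. 148.] [6. 6.] 90.0
red side 277.0 (228, 186, 27, 15) [241. 193.] [14. 26.] 90.0
red side 141.0 (284, 245, 18, 12) [292.5 250.5] [11. 17.] 90.0
red side 110.5 (365, 243, 17, 16) [372.7 250.4] [10.3 19.7] 63.4
red side 103.5 (353, 232, 10, 21) [357.6 241.8] [20.2  8.6] 84.8
red side 48.5 (385, 249, 8, 10) [388.5 253.5] [9. 7.] 90.0
red side 32.5 (153, 81, 22, 8) [163.7  84.7] [ 4.7 21.5] 81.3
blue top 558.5 (172, 196, 27, 28) [185.  209.5] [27. 26.] 90.0
blue top 91.0 (306, 285, 18, 14) [314.2 291.4] [ 7.2 17.9] 63.4
blue top 41.0 (0, 345, 12, 27) [  4.7 358.3] [28.2  2.4] 67.6
blue side 272.0 (191, 274, 20, 28) [200.6 287.4] [28.1 17.9] 85.6
blue side 169.5 (306, 206, 21, 18) [315.  215.1] [20.7 15.3] 9.5
blue side 38.0 (215, 175, 20, 9) [224.3 179.5] [19.5  7.2] 8.1
yellow top 567.0 (130, 193, 28, 28) [143.5 206.5] [26.9 26.9] 45.0
yellow side 187.0 (203, 157, 23, 12) [214.  162.5] [11. 22.] 90.0
```

View pics/crop0.png

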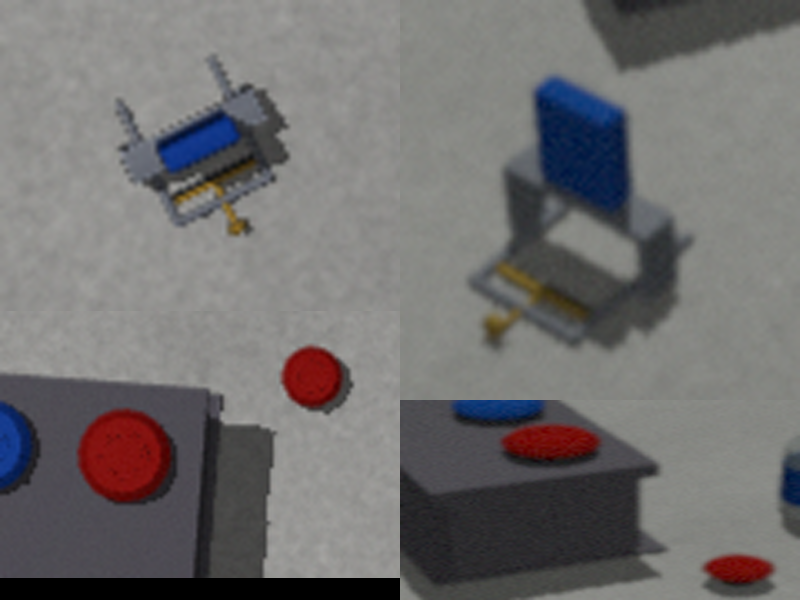

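The crop confirms it: the seated cap's disc is about 27 px, against 17 px for the loose decoy. The puller's open prongs point up-left in the top view, i.e. to +x with a positive yaw, with its brass clamp at the back.

```bash
python3 - <<'E'
from h import *
T=cv2.imread("pics/top0.png")[...,::-1].copy()
np.set_printoptions(precision=4,suppress=True)
for n,p,q,z in (('red',(226.5,213),(241,193),.117),('blue',(185,209.5),(226,177.5),.117),('yel',(143.5,206.5),(214,162.5),.117),('small',(283.4,189.3),(292.5,250.5),.0),('handle',(315,291.5),(201,281),.081)):
    print(n,tri(p,q),onz('top',p,z))
for p in ((124,185),(253,193),(250,258),(119,249)): print('rack',onz('top',p,.1))
for p in ((375,188),(439,190),(436,294),(370,291)): print('tray',onz('top',p,.018))
for p in ((298,286),(318,274),(322,310),(311,310),(329,303)): print('pul',onz('top',p,.003))
E
```

```text
red (array([0.6   , 0.0686, 0.1081]), np.float64(0.0010120969183961502)) [0.599 0.068 0.117]
blue (array([0.6087, 0.1586, 0.1053]), np.float64(0.0011650366928611224)) [0.6085 0.1564 0.117 ]
yel (array([0.6178, 0.247 , 0.1071]), np.float64(0.0004573888330748715)) [0.6169 0.2447 0.117 ]
small (array([ 0.6569, -0.0561,  0.0118]), np.float64(0.0006336118518856185)) [ 0.6583 -0.0565  0.    ]
handle (array([ 0.4236, -0.1199,  0.07  ]), np.float64(0.00010738089064730427)) [ 0.4247 -0.1192  0.081 ]
rack [0.6657 0.2906 0.1   ]
rack [0.6422 0.0113 0.1   ]
rack [0.5016 0.0206 0.1   ]
rack [0.5274 0.3024 0.1   ]
tray [ 0.6549 -0.2697  0.018 ]
tray [ 0.647 -0.419  0.018]
tray [ 0.4064 -0.4027  0.018 ]
tray [ 0.4169 -0.2504  0.018 ]
pul [ 0.431  -0.0853  0.003 ]
pul [ 0.4577 -0.1327  0.003 ]
pul [ 0.3741 -0.1398  0.003 ]
pul [ 0.3748 -0.1142  0.003 ]
pul [ 0.3899 -0.1565  0.003 ]
```

Request:
servo_tool --pt "29.3 41.4 -3 -1.37" --pt "29.3 41.4 -3 -1.37" --pt "29.3 41.4 -3 -1.37" --pt "29.3 41.4 -3 -1.37" --pt "29.3 41.4 -3 -1.37" --pt "29.3 41.4 -3 -1.37" --pt "29.3 41.4 -3 -1.37" --pt "29.3 41.4 -3 -1.37" --pt "29.3 41.4 -3 -1.37" --pt "29.3 41.4 -3 -1.37" --pt "29.3 41.4 -3 -1.37" --pt "29.3 41.4 -3 -1.37" --pt "29.3 41.4 -3 -1.37" --pt "29.3 41.4 -3 -1.37" --pt "29.3 41.4 -3 -1.37" --pt "29.3 41.4 -3 -1.37" --claw 0

```text
time: 1.48
ee_pos: [0.1731, -0.3041, 0.2039]
tcp_rot: [-177.9, 0.1, -62.0]
wrist_force: [-0.2, 0.2, -0.3]
opening: 0.0855
grasp_force: 0.0
```

```bash
python3 - <<'E'
from h import *
import pickle
o=get_obs(); im=camera('wrist'); cv2.imwrite("pics/w1.png",im[...,::-1]); pickle.dump(o,open('w1.pkl','wb'))
print(o['ee_pos'],o['tcp_rot'],o['wrist_force'],o['q'])
E
```

```text
[ 0.17314741 -0.30409587  0.20392483] [-1.77861887e+02  5.73681301e-02 -6.20279036e+01] [-0.16661974  0.21376417 -0.34450424] [-62.08466937 -22.78921985 -17.28226336  95.56644392   2.13805485
 179.94319471]
```

View pics/w1.png

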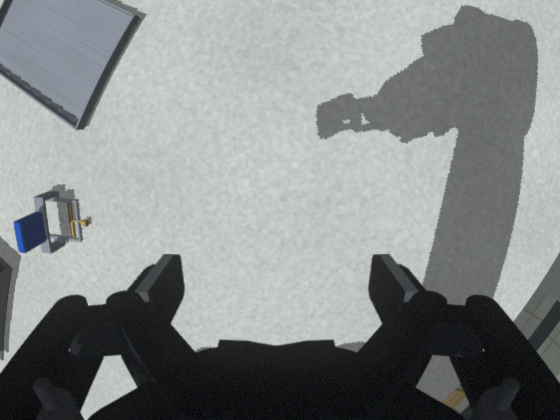

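Joint 6 ran into its limit, since the yaw mapping is yaw = j1+180-j6. So I'll use the other half-turn, yaw ≈ +115°. The picture shows only the puller at far left (45,225) and the tray at (80,50).

Request:
servo_tool --pt "5 5 2 0.12" --pt "10 8 2 0.24" --pt "15 10 2 0.37" --pt "20 14 2 0.49" --pt "25 18 2 0.62" --pt "25.1 18.4 2 0.74" --pt "25.1 18.4 2 0.87" --pt "25.1 18.4 2 0.99" --pt "25.1 18.4 2 1.11" --pt "25.1 18.4 2 1.24" --pt "25.1 18.4 2 1.36" --pt "25.1 18.4 2 1.48" --pt "25.1 18.4 2 1.6" --pt "25.1 18.4 2 1.6"

```text
time: 2.7
ee_pos: [0.4263, -0.1192, 0.2238]
tcp_rot: [-177.7, 0.0, 30.2]
wrist_force: [0.9, -0.6, 0.1]
opening: 0.0858
grasp_force: 0.0
```

Request:
servo_tool --pt "0 0 0 0.12" --pt "0 0 0 0.24" --pt "0 0 0 0.37" --pt "0 0 0 0.49" --pt "0 0 0 0.62" --pt "0 0 0 0.74" --pt "0 0 0 0.87" --pt "0 0 0 0.99" --pt "0 0 0 1.11" --pt "0 0 0 1.24" --pt "0 0 0 1.36" --pt "0 0 0 1.48" --pt "0 0 0 1.48"

```text
time: 3.78
ee_pos: [0.426, -0.1194, 0.224]
tcp_rot: [-177.8, 0.0, 114.8]
wrist_force: [-0.3, -0.6, -0.7]
opening: 0.0853
grasp_force: 0.0
```

```bash
python3 - <<'E'
from h import *
import pickle
o=get_obs(); im=camera('wrist'); cv2.imwrite("pics/w2.png",im[...,::-1]); pickle.dump(o,open('w2.pkl','wb'))
print(o['time'],o['ee_pos'],o['tcp_rot'],o['wrist_force'],o['q'])
E
```

```text
3.7833 [ 0.4260438  -0.11943287  0.22401855] [-1.77801395e+02  4.54336276e-02  1.14780018e+02] [-0.29842855 -0.61914593 -0.70974594] [-14.73630541  -8.12818381  -3.5753276   96.22040847  -1.43379796
  50.50541574]
```

View pics/w2.png

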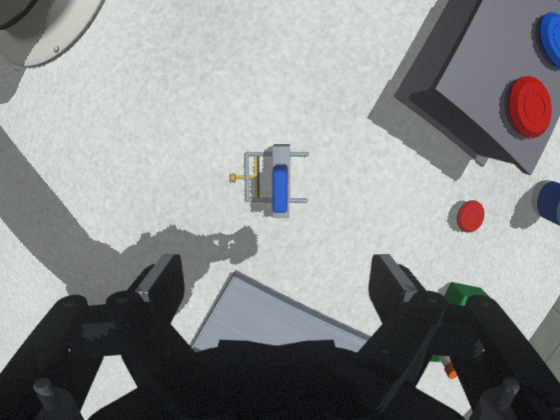

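The wrist view shows the puller at (280,185), its rails pointing right (+x), and the red cap at (530,105). The limit left a 2.2° tool tilt. I'll remove it near the edge of reach before gripping, because there the arm has to tilt outward.

Request:
servo_tool --pt "3 -0.8 3 -0.12" --pt "6 -1.6 5 -0.24" --pt "9 -2.4 5 -0.36" --pt "12 -3.1 5 -0.48" --pt "15 -3.9 5 -0.6" --pt "18 -4.7 5 -0.69" --pt "21 -5.5 5 -0.69" --pt "24 -6.3 5 -0.69" --pt "25 -6.6 5 -0.69" --pt "26 -6.8 5 -0.69" --pt "26 -6.8 5 -0.69"

```text
time: 4.75
ee_pos: [0.6875, -0.188, 0.2713]
tcp_rot: [-177.6, 0.0, 74.8]
wrist_force: [-0.8, 0.4, -1.0]
opening: 0.0857
grasp_force: 0.0
```

```bash
python3 - <<'E'
from h import *
o=get_obs()
print(o['time'],o['ee_pos'],o['tcp_rot'],o['wrist_force'],o['q'])
E
```

```text
4.75 [ 0.68745695 -0.18804611  0.27132198] [-1.77627576e+02  4.71262930e-02  7.47568793e+01] [-0.79980094  0.44353646 -0.95704781] [-1.52789631e+01  3.69009635e+01  5.60533489e+01  1.11524780e+02
 -4.85695804e-02  8.99661391e+01]
```

Request:
servo_tool --pt "1 -0.3 0 0" --pt "2 -0.5 0 0" --pt "3 -0.8 0 0" --pt "3 -0.8 0 0"

```text
time: 5.08
ee_pos: [0.7145, -0.1954, 0.2672]
tcp_rot: [-177.2, 0.1, 74.9]
wrist_force: [2.1, -1.3, -2.5]
opening: 0.0854
grasp_force: 0.0
```

```bash
python3 - <<'E'
from h import *
o=get_obs()
print(o['time'],o['ee_pos'],o['tcp_rot'],o['wrist_force'],o['q'])
E
```

```text
5.0833 [ 0.71445066 -0.19538705  0.267226  ] [-1.77171687e+02  5.04284926e-02  7.48623463e+01] [ 2.05326874 -1.2659276  -2.48917515] [-1.52732311e+01  4.62237391e+01  7.03942043e+01  1.16998653e+02
 -5.70567621e-02  8.98670760e+01]
```

Request:
servo_tool --pt "1 -0.3 0 0" --pt "1 -0.3 0 0" --pt "1 -0.3 0 0" --pt "1 -0.3 0 0"

```text
time: 5.42
ee_pos: [0.72, -0.1973, 0.2721]
tcp_rot: [-178.4, 0.1, 75.1]
wrist_force: [-0.3, -0.4, 0.3]
opening: 0.0854
grasp_force: 0.0
```

```bash
python3 - <<'E'
from h import *
o=get_obs()
print(o['time'],o['ee_pos'],o['tcp_rot'],o['wrist_force'],o['q'])
E
```

```text
5.4167 [ 0.72001213 -0.19729947  0.27212883] [-1.78392278e+02  5.63484558e-02  7.50577198e+01] [-0.25062754 -0.35986209  0.25433828] [-1.52988439e+01  4.60315004e+01  7.07331759e+01  1.16309017e+02
 -6.63290063e-02  8.96451573e+01]
```

Request:
servo_tool --pt "1.5 -0.4 0 0" --pt "1.5 -0.4 0 0" --pt "1.5 -0.4 0 0" --pt "1.5 -0.4 0 0"

```text
time: 5.75
ee_pos: [0.7275, -0.1993, 0.2642]
tcp_rot: [-178.7, 0.1, 75.1]
wrist_force: [-0.6, -0.5, 1.4]
opening: 0.0852
grasp_force: 0.0
```

```bash
python3 - <<'E'
from h import *
o=get_obs()
print(o['time'],o['ee_pos'],o['tcp_rot'],o['wrist_force'],o['q'])
E
```

```text
5.75 [ 0.7275341  -0.19928307  0.26419494] [-1.78692126e+02  5.99860546e-02  7.50969188e+01] [-0.61082477 -0.51146608  1.36649765] [-1.52924668e+01  4.66121949e+01  7.07131093e+01  1.15408351e+02
 -6.88565978e-02  8.96120847e+01]
```

Request:
servo_tool --pt "2 -0.5 2 0" --pt "2 -0.5 2 0" --pt "2 -0.5 2 0" --pt "2 -0.5 2 0"

```text
time: 6.08
ee_pos: [0.7308, -0.1997, 0.2721]
tcp_rot: [-179.9, 0.1, 75.1]
wrist_force: [0.0, 0.2, 0.3]
opening: 0.0857
grasp_force: 0.0
```

```bash
python3 - <<'E'
from h import *
o=get_obs()
print(o['time'],o['ee_pos'],o['tcp_rot'],o['wrist_force'],o['q'])
E
```

```text
6.0833 [ 0.73081827 -0.19974128  0.27209123] [-1.79883409e+02  6.91215497e-02  7.51018192e+01] [0.04124219 0.15514997 0.2728135 ] [-1.52600100e+01  4.60166755e+01  7.07249056e+01  1.14824382e+02
 -6.98563098e-02  8.96383119e+01]
```

Tilt is down to 0.1°. Back to above the puller.

Request:
servo_tool --pt "-3 0.8 0 0.1" --pt "-6 1.6 0 0.2" --pt "-9 2.4 0 0.3" --pt "-12 3.2 0 0.4" --pt "-16 4.2 0 0.5" --pt "-20 5.2 -2 0.6" --pt "-24 6.3 -4 0.69" --pt "-28 7.3 -7 0.69" --pt "-30.7 8 -8 0.69" --pt "-30.7 8 -8 0.69" --pt "-30.7 8 -8 0.69"

```text
time: 7.0
ee_pos: [0.4181, -0.1182, 0.1884]
tcp_rot: [-179.6, -0.2, 114.6]
wrist_force: [0.1, -0.6, -0.5]
opening: 0.0855
grasp_force: 0.0
```

```bash
cat >> h.py <<'E'
from scipy.spatial.transform import Rotation as Ro
WC=get_calibration('wrist')
def wray(o,p):
    """fisheye pixel(s) -> origin, world directions"""
    p=np.atleast_2d(p).astype(float); u=(p-[WC['cx'],WC['cy']])/WC['fx']; r=np.linalg.norm(u,axis=1)+1e-12
    d=np.c_[u*(np.sin(r)/r)[:,None],np.cos(r)]; M=WC['tool_from_camera']
    R=Ro.from_euler('xyz',o['tcp_rot'],degrees=True).as_matrix()
    return R@M[:3,3]+o['ee_pos'], d@(R@M[:3,:3]).T
def wonz(o,p,z):
    c,d=wray(o,p); return c+d*((z-c[2])/d[:,2])[:,None]
def wpix(o,X):
    M=WC['tool_from_camera']; R=Ro.from_euler('xyz',o['tcp_rot'],degrees=True).as_matrix()
    q=(np.atleast_2d(X)-(R@M[:3,3]+o['ee_pos']))@(R@M[:3,:3]); a=np.arctan2(np.hypot(q[:,0],q[:,1]),q[:,2])
    return q[:,:2]/np.hypot(q[:,0],q[:,1])[:,None]*a[:,None]*WC['fx']+[WC['cx'],WC['cy']]
def wshot(name):
    import pickle
    o=get_obs(); im=camera('wrist'); cv2.imwrite(f"pics/{name}.png",im[...,::-1]); pickle.dump(o,open(name+'.pkl','wb')); return o,im
def wload(name):
    import pickle
    return pickle.load(open(name+'.pkl','rb')),cv2.imread(f"pics/{name}.png")[...,::-1].copy()
np.set_printoptions(precision=4,suppress=True)
E
python3 - <<'E'
from h import *
o,im=wshot('w3')
print(o['time'],o['ee_pos'],o['tcp_rot'],o['q'])
c=blobs(mask(im,'red'),100)[:3]; print([cv2.boundingRect(x) for x in c])
c=blobs(mask(im,'blue'),100)[:3]; print([(cv2.boundingRect(x),cv2.minAreaRect(x)) for x in c])
cv2.imwrite('pics/w3c.png',cv2.resize(im[100:300,160:400],(720,600),interpolation=2)[...,::-1])
E
```

```text
7.0 [ 0.4181 -0.1182  0.1884] [-179.5772   -0.1507  114.6276] [-15.684  -11.0407 -10.0115  91.4491  -0.1586  49.6885]
[(530, 79, 30, 67), (469, 211, 27, 32)]
[((275, 176, 16, 54), ((282.4999694824219, 202.49998474121094), (14.999998092651367, 52.99999237060547), 0.0))]
```

View pics/w3c.png

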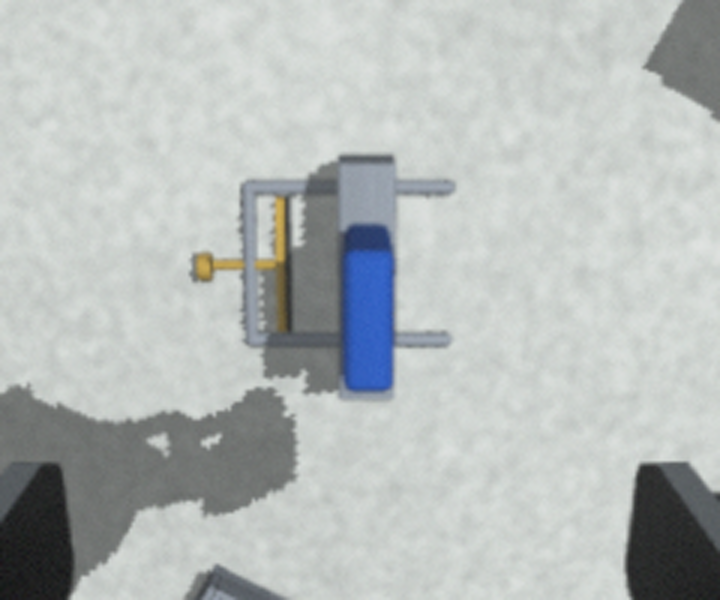

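Crop: the handle's top face runs from (275,183) to (291,229) in full pixels, and the rail tips are at (312,162) and (310,213). The back bar is at x≈243 and the black stop's front face at x≈257. The prongs point right, away from the brass clamp.

```bash
python3 - <<'E'
from h import *
def face(im):
    h=hsv(im); m=(mask(im,'blue')>0)&(h[...,2]>150); b=blobs(m.astype(np.uint8),60)[0]; return cv2.minAreaRect(b)
cs=[]
for n in ('w2','w3'):
    o,im=wload(n); r=face(im); print(n,r); c,d=wray(o,r[0]); cs.append((c,d[0]))
(o1,d1),(o2,d2)=cs; s=np.linalg.lstsq(np.c_[d1,-d2],o2-o1,rcond=None)[0]; print('tri wrist',o1+s[0]*d1,o2+s[1]*d2)
o,im=wload('w3')
(o2,d2)=cs[1]; o1,d1=ray('top',(315,291.5)); s=np.linalg.lstsq(np.c_[d1,-d2],o2-o1,rcond=None)[0]; print('tri top',o1+s[0]*d1,o2+s[1]*d2)
F=lambda L:np.array([[160+x/3,100+y/3] for x,y in L])
H=wonz(o,F([(346,250),(392,250),(392,388),(346,388)]),.081); print('handle',H,H.mean(0))
a=lambda v:np.degrees(np.arctan2(v[1],v[0]))
print('yaw handle',a(H[1]-H[0]),a(H[2]-H[3]),a(H[1]-H[2])-90,a(H[0]-H[3])-90,'len',np.linalg.norm(H[1]-H[0]),np.linalg.norm(H[1]-H[2]))
P=wonz(o,F([(455,187),(451,339),(244,187),(246,339)]),.003); print('rails',P)
print('yaw',a(P[0]-P[2]),a(P[1]-P[3]),'gap',np.linalg.norm(P[0]-P[1]),'len',np.linalg.norm(P[0]-P[2]))
y=np.radians((a(P[0]-P[2])+a(P[1]-P[3]))/2); ux=np.array([np.cos(y),np.sin(y)])
tip=(P[0]+P[1])[:2]/2; back=(P[2]+P[3])[:2]/2; print('origin from tips',tip-ux*.030,'from back',back+ux*.042)
st=wonz(o,F([(291,262)]),.004)[0,:2]; print('stop x rel tips',30+1000*(st-tip)@ux)
E
```

```text
w2 ((280.0, 191.0), (40.0, 12.0), 90.0)
w3 ((283.0, 206.5), (45.0, 14.0), 90.0)
tri wrist [ 0.4232 -0.1173  0.0817] [ 0.4232 -0.1174  0.0817]
tri top [ 0.424  -0.1197  0.0735] [ 0.4242 -0.1193  0.0735]
handle [[ 0.4098 -0.1029  0.081 ]
 [ 0.4208 -0.0979  0.081 ]
 [ 0.4372 -0.1325  0.081 ]
 [ 0.4258 -0.1377  0.081 ]] [ 0.4234 -0.1178  0.081 ]
yaw handle 24.77566309444265 24.714564567284015 25.307224129964254 24.609608001264107 len 0.012101691393609846 0.038296053464246894
rails [[ 0.44   -0.0813  0.003 ]
 [ 0.4624 -0.1303  0.003 ]
 [ 0.3746 -0.1114  0.003 ]
 [ 0.3966 -0.1607  0.003 ]]
yaw 24.697526869106856 24.75314423491876 gap 0.05391352151055103 len 0.07202550995806131
origin from tips [ 0.424  -0.1183] from back [ 0.4237 -0.1184]
stop x rel tips -26.08770897880018
```

Request:
servo_tool --pt "0.5 0 -3 0" --pt "0.5 0 -6 0" --pt "0.5 0 -9 0" --pt "0.5 0 -9 0" --pt "0.5 0 -9 0"

```text
time: 7.47
ee_pos: [0.429, -0.1198, 0.1016]
tcp_rot: [-179.8, 0.0, 114.6]
wrist_force: [0.7, -1.0, 0.7]
opening: 0.0848
grasp_force: 0.0
```

```bash
python3 - <<'E'
from h import *
o=get_obs()
print(o['time'],o['ee_pos'],o['tcp_rot'],o['wrist_force'],o['q'])
E
```

```text
7.4667 [ 0.429  -0.1198  0.1016] [-179.7687    0.0109  114.6357] [ 0.6897 -0.9813  0.662 ] [-15.4989  -9.8154 -18.5423  81.4429  -0.1574  49.8657]
```

Request:
servo_tool --pt "-0.5 0.16 -2 0" --pt "-0.5 0.16 -4 0" --pt "-0.5 0.16 -6 0" --pt "-0.5 0.16 -6 0" --pt "-0.5 0.16 -6 0" --pt "-0.5 0.16 -6 0" --pt "-0.5 0.16 -6 0"

```text
time: 8.05
ee_pos: [0.4252, -0.1185, 0.0438]
tcp_rot: [-180.0, 0.2, 114.6]
wrist_force: [0.5, -0.9, -0.1]
opening: 0.0857
grasp_force: 0.0
```

```bash
python3 - <<'E'
from h import *
o=get_obs()
print(o['time'],o['ee_pos'],o['tcp_rot'],o['wrist_force'],o['q'])
E
```

```text
8.05 [ 0.4252 -0.1185  0.0438] [-179.9673    0.1776  114.6338] [ 0.5374 -0.8961 -0.0803] [-15.4758  -9.5008 -24.7083  74.7031  -0.1569  49.8903]
```

Request:
servo_tool --pt "-0.13 0.03 -0.25 0" --pt "-0.13 0.03 -0.25 0" --pt "-0.13 0.03 -0.25 0"

```text
time: 8.3
ee_pos: [0.4226, -0.1179, 0.0394]
tcp_rot: [-179.9, 0.1, 114.6]
wrist_force: [0.0, -0.4, -0.1]
opening: 0.0858
grasp_force: 0.0
```

Request:
servo_tool --pt "0 0 0 0" --pt "0 0 0 0" --pt "0 0 0 0" --pt "0 0 0 0" --pt "0 0 0 0" --pt "0 0 0 0" --pt "0 0 0 0" --pt "0 0 0 0" --pt "0 0 0 0" --pt "0 0 0 0" --claw 1 --force 70

```text
time: 9.13
ee_pos: [0.4226, -0.1179, 0.0391]
tcp_rot: [-179.8, 0.1, 114.6]
wrist_force: [-0.9, -0.9, 1.8]
opening: 0.0131
grasp_force: 68.1
```

```bash
python3 - <<'E'
from h import *
o=get_obs()
print(o)
E
```

```text
{'time': 9.1333, 'q': array([-15.4815,  -9.5802, -25.2992,  74.3506,  -0.1553,  49.8822]), 'qd': array([-0.0052, -0.0635,  0.0127, -0.0145, -0.0418, -0.0714]), 'joint_efforts': array([ -0.1412, -34.6634,  45.2367,  -0.0837,  -0.1394,   0.006 ]), 'ee_pos': array([ 0.4226, -0.1179,  0.0391]), 'tcp_rot': array([-179.8468,    0.0739,  114.6365]), 'wrist_force': array([-0.8598, -0.8832,  1.7814]), 'torque': array([ 0.1303, -0.0577,  0.0162]), 'grasp_force': 68.06314587593079, 'opening': 0.013067705268295354}
```

Request:
servo_tool --pt "0 0 2 0" --pt "0 0 5 0" --pt "0 0 8 0" --pt "0 1 11 0" --pt "0 3 14 -0.1" --pt "1 6 14 -0.2" --pt "3 9 14 -0.3" --pt "5 12 14 -0.4" --pt "7 15 14 -0.5" --pt "8 18 14 -0.524" --pt "9 19.3 14 -0.524" --pt "9.6 19.3 14 -0.524" --pt "9.6 19.3 14 -0.524" --pt "9.6 19.3 14 -0.524" --pt "9.6 19.3 14 -0.524"

```text
time: 10.38
ee_pos: [0.5181, 0.0742, 0.1789]
tcp_rot: [-179.8, 0.1, 84.6]
wrist_force: [-0.3, -0.1, -2.6]
opening: 0.0137
grasp_force: 68.7
```

```bash
python3 - <<'E'
from h import *
o,im=wshot('w4')
print(o['time'],o['ee_pos'],o['tcp_rot'],o['wrist_force'],o['torque'],o['opening'])
for c in ('red','blue','yellow'):
  for b in blobs(mask(im,c),100): print(c,cv2.contourArea(b),cv2.boundingRect(b))
E
```

```text
10.3833 [0.5181 0.0742 0.1789] [-179.8081    0.0887   84.5577] [-0.2957 -0.0804 -2.6003] [-0.0577  0.0442  0.0294] 0.013720436945317625
red 4715.0 (352, 176, 78, 80)
red 533.5 (393, 275, 31, 27)
blue 5344.0 (357, 46, 82, 86)
blue 4111.5 (257, 224, 40, 122)
blue 143.0 (497, 192, 27, 14)
yellow 136.0 (382, 0, 40, 6)
```

View pics/w4.png

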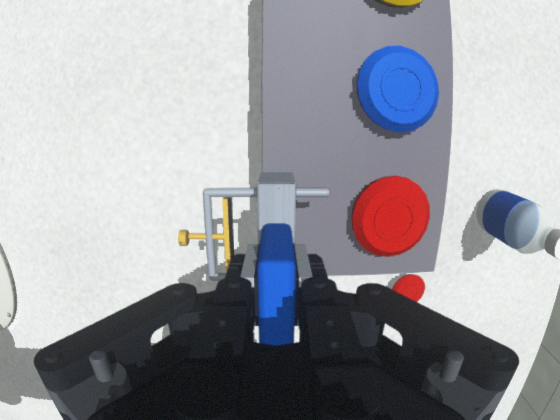

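The held puller's left rail is visible along y≈192 (x 207–328). The red cap is at (391,216), blue at (398,88), and the small decoy beyond the rack at (408,287). Now I'll measure the relative alignment.

```bash
cat >> h.py <<'E'
from scipy.optimize import least_squares
def nadir(o):
    c,_=wray(o,(0,0)); return wpix(o,c-[1e-6,0,.3])[0]
def capfit(o,im,col,z,k=0,half=True):
    b=blobs(mask(im,col),100)[k][:,0,:].astype(float); n=nadir(o); c=b.mean(0)
    e=(c-n)/np.linalg.norm(c-n); f=b
    if half: f=b[((b-c)@e)>0]
    P=wonz(o,f+0.5*(f-c)/np.linalg.norm(f-c,axis=1)[:,None],z)[:,:2]
    s=least_squares(lambda v:np.hypot(P[:,0]-v[0],P[:,1]-v[1])-v[2],[*P.mean(0),.03],loss='soft_l1',f_scale=.0005)
    return s.x,np.sqrt(np.mean(s.fun**2))*1000
def railfit(im,x0,x1,y0,y1):
    """centre line of a bright bar running along image x: subpixel mid-row per column"""
    g=cv2.cvtColor(im,cv2.COLOR_RGB2GRAY).astype(float); out=[]
    for x in range(x0,x1):
        col=g[y0:y1,x]; bg=np.median(col); w=np.clip(abs(col-bg)-15,0,None)
        if w.sum()>0: out.append((x,y0+(w*np.arange(y1-y0)).sum()/w.sum()))
    return np.array(out)
E
python3 - <<'E'
from h import *
o,im=wload('w4'); print('nadir',nadir(o))
for z in (.117,):
  R=capfit(o,im,'red',z); B=capfit(o,im,'blue',z); print(R,B)
v=B[0][:2]-R[0][:2]; print('spacing',np.linalg.norm(v),'rack yaw',np.degrees(np.arctan2(v[1],v[0]))-90)
h=hsv(im); g=cv2.cvtColor(im,cv2.COLOR_RGB2GRAY)
for x in (240,305,315,322): print(x,g[182:204,x])
print('row192',g[192,318:336]); print('rows col back',g[192:196,198:216])
# rack edges on z=.1 : dark deck left edge
for y in (20,60,100,140): print(y,g[y,254:272])
E
```

```text
nadir [277.0876 120.3826]
(array([0.5982, 0.0694, 0.0291]), np.float64(0.25161056577004853)) (array([0.6071, 0.157 , 0.029 ]), np.float64(0.24006505917192117))
spacing 0.08805548057017064 rack yaw -5.788749666435308
240 [235 233 234 231 231 207 173 172 184 199 203 187 169 154 147 219 231 235
 233 236 236 237]
305 [140 138 141 137 138 126 142 170 182 202 206 186 168 147 118 130 136 137
 138 134  95  82]
315 [138 138 136 137 136 126 142 167 182 204 205 186 167 145 118 129 139 135
 138 139 136 136]
322 [139 137 138 136 138 125 141 166 182 199 206 187 169 147 119 127 135 137
 137 134 136 137]
row192 [207 205 205 209 206 207 207 208 205 190 178 157 128 136 137 137 139 139]
rows col back [[237 238 241 237 211 167 178 192 198 198 198 201 198 196 199 201 200 201]
 [237 239 240 237 207 160 171 185 191 189 190 192 189 191 187 192 188 189]
 [236 239 240 235 202 157 171 183 187 178 176 174 173 174 174 173 174 174]
 [235 238 239 236 219 165 171 180 184 182 170 159 157 155 157 155 158 153]]
20 [140 138 140 142 140 139 140 128 121 144 154 152 154 152 152 154 153 152]
60 [135 131 134 133 133 136 136 131 130 149 151 149 152 149 151 148 150 154]
100 [139 139 136 138 138 140 141 122 132 147 147 149 147 148 146 147 149 149]
140 [141 140 138 134 137 136 135 131 124 141 143 142 144 145 146 142 146 143]
```

Request:
servo_tool --pt "0 0.3 -1.2 -0.006" --pt "0 0.3 -2.4 -0.006" --pt "0 0.3 -3.3 -0.006" --pt "0 0.3 -3.3 -0.006" --pt "0 0.3 -3.3 -0.006" --pt "0 0.3 -3.3 -0.006"

```text
time: 10.93
ee_pos: [0.5185, 0.0781, 0.1461]
tcp_rot: [-179.8, 0.1, 84.3]
wrist_force: [0.4, -0.0, -0.9]
opening: 0.0136
grasp_force: 68.6
```

```bash
python3 - <<'E'
from h import *
o,im=wshot('w5'); print(o['time'],o['ee_pos'],o['tcp_rot'],o['wrist_force'])
R=capfit(o,im,'red',.117); B=capfit(o,im,'blue',.117); print(R,B)
v=B[0][:2]-R[0][:2]; print('spacing',np.linalg.norm(v),'rack yaw',np.degrees(np.arctan2(v[1],v[0]))-90)
# triangulate cap centre w4/w5
o4,i4=wload('w4'); 
def cpix(o,im):
    s=capfit(o,im,'red',.117)[0]; return wray(o,wpix(o,[s[0],s[1],.117]))
(a,b),(c,d)=cpix(o4,i4),cpix(o,im); s=np.linalg.lstsq(np.c_[b[0],-d[0]],c-a,rcond=None)[0]; print('tri',a+s[0]*b[0],c+s[1]*d[0])
g=cv2.cvtColor(im,cv2.COLOR_RGB2GRAY)
print([cv2.boundingRect(b) for b in blobs(mask(im,'red'),100)])
for x in (220,240,305,315,325,335): print(x,np.argmax(g[170:240,x]),g[180:215,x])
E
```

```text
10.9333 [0.5185 0.0781 0.1461] [-179.8311    0.0719   84.2681] [ 0.3777 -0.0117 -0.9241]
(array([0.5981, 0.0696, 0.0289]), np.float64(0.22966405028848985)) (array([0.6068, 0.157 , 0.0289]), np.float64(0.23114287168223904))
spacing 0.0878100445011266 rack yaw -5.675104607787716
tri [0.5989 0.0687 0.1149] [0.599  0.0687 0.1149]
[(363, 191, 87, 90), (411, 296, 25, 15)]
220 42 [231 230 231 231 233 235 233 217 176 172 184 195 197 188 171 153 149 220
 235 236 235 235 235 237 235 235 233 231 231 233 237 237 239 238 234]
240 39 [231 230 233 236 236 236 234 214 172 171 183 198 202 184 171 152 151 219
 231 231 233 235 235 234 234 233 232 234 235 237 235 233 233 232 225]
305 22 [142 140 139 140 143 140 140 126 146 170 183 203 208 185 165 145 104  84
  81  78  86 128 139 135 135 138 137 135 138 139 135 139 136 137 136]
315 22 [138 139 139 137 137 136 136 131 146 167 184 204 208 187 170 145 107  85
  83  84 127 137 137 139 137 136 137 136 134 138 134 135 137 135 139]
325 22 [139 139 140 138 137 139 136 128 145 165 180 200 205 189 168 149 121 127
 136 136 137 139 135 136 136 134 136 137 136 135 136 139 137 135 137]
335 3 [138 139 136 141 139 136 140 140 140 141 136 140 136 138 136 133 136 138
 135 137 136 135 136 135 134 134 140 137 136 138 136 134 134 137 136]
```

View pics/w5.png

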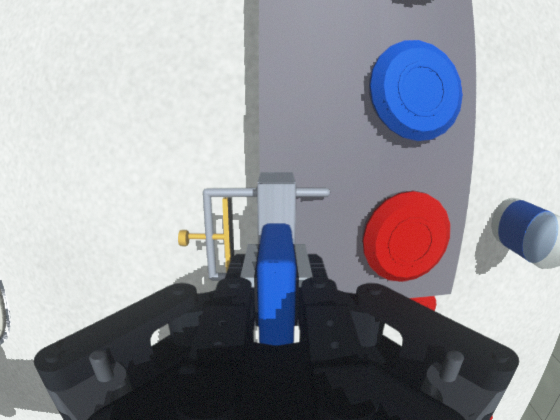

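```bash
python3 - <<'E'
from h import *
o,im=wload('w5')
for dz in (0,-.002,-.004):
    R=capfit(o,im,'red',.117+dz)[0]; B=capfit(o,im,'blue',.117+dz)[0]; v=B-R; sp=np.hypot(*v[:2]); yaw=np.arctan2(v[1],v[0])-np.pi/2
    P=wonz(o,[(205,192),(328.7,192),(225,192),(325,192)],.1096+dz)[:,:2]; L=np.linalg.norm(P[1]-P[0]); e=P[3]-P[2]; py=np.arctan2(e[1],e[0])
    u=np.array([np.cos(yaw),np.sin(yaw)]); n=np.array([-u[1],u[0]])
    print(dz,'sp',sp,'rackyaw',np.degrees(yaw),'pulleryaw',np.degrees(py),'raillen',L,'tip->cap along',(R[:2]-P[1])@u,'lat rail-cap at tip',(P[1]-R[:2])@n,'R',R, 'TCP lat',(o['ee_pos'][:2]-R[:2])@n, 'tcp along to tip',(P[1]-o['ee_pos'][:2])@u)
    # full-contour circle at mid heights as a second estimate
E
```

```text
0 sp 0.08781002533230399 rackyaw -5.675136810792324 pulleryaw -5.689036739088615 raillen 0.07143656949044402 tip->cap along 0.04981053074634729 lat rail-cap at tip 0.026465884063123536 R [0.5981 0.0696 0.0289] TCP lat 0.0005529121424953998 tcp along to tip 0.030271802774093873
-0.002 sp 0.0888218661188937 rackyaw -5.6750379080825555 pulleryaw -5.6890367390886185 raillen 0.07222607733946391 tip->cap along 0.05039843680149421 lat rail-cap at tip 0.026789962691797183 R [0.5989 0.0688 0.0292] TCP lat 0.0013233641777586833 tcp along to tip 0.030600420872891693
-0.004 sp 0.08983370733754874 rackyaw -5.674937622087765 pulleryaw -5.689036739088621 raillen 0.07301558518848382 tip->cap along 0.05098634170819528 lat rail-cap at tip 0.027114045256210712 R [0.5998 0.0679 0.0296] TCP lat 0.002093822029905945 tcp along to tip 0.030929038034799093
```

Request:
servo_tool --pt "-0.2 -2 0.5 0" --pt "-0.4 -4.5 1 0" --pt "-0.65 -6.6 1 0" --pt "-0.65 -6.6 1 0" --pt "-0.65 -6.6 1 0" --pt "-0.65 -6.6 1 0" --pt "-0.65 -6.6 1 0"

```text
time: 11.57
ee_pos: [0.5122, 0.0128, 0.1561]
tcp_rot: [-179.8, 0.1, 84.3]
wrist_force: [-0.1, -0.4, -0.7]
opening: 0.0131
grasp_force: 68.6
```

```bash
python3 - <<'E'
from h import *
o,im=wshot('w6'); print(o['time'],o['ee_pos'],o['tcp_rot'],o['wrist_force'],nadir(o))
o5,i5=wload('w5')
yaw=np.radians(-5.68);u=np.array([np.cos(yaw),np.sin(yaw)]); n=np.array([-u[1],u[0]])
for dz in (0,-.002,-.004):
    R=capfit(o,im,'red',.117+dz); B=capfit(o,im,'blue',.117+dz)[0]; Rf=capfit(o,im,'red',.117+dz,half=False); v=B-R[0]; print(dz,R,Rf,B,'sp',np.hypot(*v[:2]),np.degrees(np.arctan2(v[1],v[0]))-90,'lat TCP5-cap',(o5['ee_pos'][:2]-R[0][:2])@n)
print([cv2.boundingRect(b) for b in blobs(mask(im,'red'),100)])
def cr(o,im):
    s=capfit(o,im,'red',.117)[0]; return wray(o,wpix(o,[s[0],s[1],.117]))
(a,b),(c,d)=cr(o5,i5),cr(o,im); s=np.linalg.lstsq(np.c_[b[0],-d[0]],c-a,rcond=None)[0]; print('tri',a+s[0]*b[0],c+s[1]*d[0])
E
```

```text
11.5667 [0.5122 0.0128 0.1561] [-179.8466    0.0559   84.3041] [-0.0734 -0.3544 -0.7028] [276.8676 120.5688]
0 (array([0.5981, 0.068 , 0.0289]), np.float64(0.2392830700232401)) (array([0.5979, 0.068 , 0.029 ]), np.float64(0.24235508769831474)) [ 0.5057 -0.052   0.0193] sp 0.15146896095560303 -217.5998918730593 lat TCP5-cap 0.0021458364149157384
-0.002 (array([0.599 , 0.0679, 0.0292]), np.float64(0.24189039607757087)) (array([0.5987, 0.0679, 0.0293]), np.float64(0.24499565151133168)) [ 0.5055 -0.0534  0.0195] sp 0.15312291902534436 -217.5989258855818 lat TCP5-cap 0.0021761236663273733
-0.004 (array([0.5998, 0.0678, 0.0295]), np.float64(0.24449776192999667)) (array([0.5996, 0.0678, 0.0296]), np.float64(0.24763623901196172)) [ 0.5054 -0.0549  0.0197] sp 0.15477672752511307 -217.59801294529746 lat TCP5-cap 0.0022064109307702896
[(365, 82, 88, 97), (407, 229, 36, 37)]
tri [0.5999 0.0678 0.1127] [0.6    0.0678 0.1127]
```

```bash
python3 - <<'E'
from h import *
o,im=wload('w5'); yaw=np.radians(-5.68);u=np.array([np.cos(yaw),np.sin(yaw)]); n=np.array([-u[1],u[0]])
g=im.astype(int)
print('cap left edge rows at x=400,407,414:'); 
for x in (400,406,412): print([tuple(g[y,x]) for y in range(186,196)])
m=mask(im,'red')
h=hsv(im); m=(((h[...,0]<8)|(h[...,0]>170))&(h[...,1]>90)).astype(np.uint8); b=blobs(m,100)[0][:,0,:].astype(float); print(cv2.boundingRect(blobs(m,100)[0]))
nd=nadir(o); c=b.mean(0); e=(c-nd)/np.linalg.norm(c-nd)
for dz in (.002,0,-.002,-.004):
    P=wonz(o,[(225,192),(325,192)],.1096+dz)[:,:2]; lr=(P@n).mean()
    out=[]
    for zz,sg in ((.1075,-1),(.1165,1)):
        f=b[sg*((b-c)@e)>5]; Q=wonz(o,f+.5*(f-c)/np.linalg.norm(f-c,axis=1)[:,None],zz+dz)[:,:2]
        s=least_squares(lambda v:np.hypot(Q[:,0]-v[0],Q[:,1]-v[1])-v[2],[*Q.mean(0),.03],loss='soft_l1',f_scale=.0005)
        s2=least_squares(lambda v:np.hypot(Q[:,0]-v[0],Q[:,1]-v[1])-.030,Q.mean(0),loss='soft_l1',f_scale=.0005)
        out+= [s.x[2]*1000,1000*(lr-s.x[:2]@n)-26.8,1000*(lr-s2.x@n)-26.8]
    print(dz,np.round(out,2))
E
```

```text
cap left edge rows at x=400,407,414:
[(np.int64(136), np.int64(134), np.int64(145)), (np.int64(135), np.int64(132), np.int64(142)), (np.int64(134), np.int64(134), np.int64(144)), (np.int64(136), np.int64(135), np.int64(143)), (np.int64(136), np.int64(134), np.int64(143)), (np.int64(121), np.int64(120), np.int64(126)), (np.int64(104), np.int64(84), np.int64(90)), (np.int64(128), np.int64(45), np.int64(45)), (np.int64(189), np.int64(38), np.int64(41)), (np.int64(200), np.int64(41), np.int64(39))]
[(np.int64(134), np.int64(133), np.int64(142)), (np.int64(135), np.int64(134), np.int64(143)), (np.int64(136), np.int64(134), np.int64(144)), (np.int64(135), np.int64(135), np.int64(142)), (np.int64(127), np.int64(124), np.int64(132)), (np.int64(104), np.int64(74), np.int64(78)), (np.int64(133), np.int64(45), np.int64(46)), (np.int64(195), np.int64(35), np.int64(36)), (np.int64(201), np.int64(37), np.int64(32)), (np.int64(202), np.int64(39), np.int64(39))]
[(np.int64(136), np.int64(135), np.int64(143)), (np.int64(138), np.int64(136), np.int64(146)), (np.int64(135), np.int64(135), np.int64(143)), (np.int64(135), np.int64(132), np.int64(142)), (np.int64(126), np.int64(98), np.int64(106)), (np.int64(146), np.int64(51), np.int64(57)), (np.int64(198), np.int64(43), np.int64(43)), (np.int64(205), np.int64(45), np.int64(41)), (np.int64(207), np.int64(41), np.int64(38)), (np.int64(203), np.int64(39), np.int64(33))]
(362, 191, 89, 91)
0.002 [30.08  2.36  2.29 28.92 -0.34 -1.22]
0 [30.41  2.68  2.34 29.26 -0.02 -0.63]
-0.002 [30.75  2.99  2.39 29.59  0.31 -0.02]
-0.004 [31.08  3.31  2.44 29.93  0.63  0.58]
```

Request:
servo_tool --pt "0.2 2 0 0" --pt "0.45 4.5 0 0" --pt "0.64 6.5 0 0" --pt "0.64 6.5 -0.7 0" --pt "0.64 6.5 -1.4 0" --pt "0.64 6.5 -1.5 0" --pt "0.64 6.5 -1.5 0" --pt "0.64 6.5 -1.5 0" --pt "0.64 6.5 -1.5 0"

```text
time: 12.37
ee_pos: [0.5185, 0.0766, 0.1413]
tcp_rot: [-179.9, 0.1, 84.2]
wrist_force: [-1.1, -0.2, -2.1]
opening: 0.013
grasp_force: 68.8
```

Request:
servo_tool --pt "0 0 0 0" --pt "0 0 -0.05 0" --pt "0 0 -0.1 0" --pt "0 0 -0.1 0"

```text
time: 12.7
ee_pos: [0.5185, 0.077, 0.14]
tcp_rot: [-179.8, 0.1, 84.3]
wrist_force: [-0.5, -0.5, -1.7]
opening: 0.0136
grasp_force: 68.8
```

```bash
python3 - <<'E'
from h import *
o=get_obs(); print(o['time'],o['ee_pos'],o['tcp_rot'],o['wrist_force'],o['torque'])
E
```

```text
12.7 [0.5185 0.077  0.14  ] [-179.839     0.0688   84.2606] [-0.5175 -0.4923 -1.6871] [-0.0545 -0.0771 -0.0649]
```

Request:
servo_tool --pt "0 0 -0.03 0" --pt "0 0 -0.06 0" --pt "0 0 -0.06 0" --pt "0 0 -0.06 0"

```text
time: 13.03
ee_pos: [0.5184, 0.0772, 0.1394]
tcp_rot: [-179.8, 0.1, 84.3]
wrist_force: [-1.4, 0.2, -2.3]
opening: 0.0137
grasp_force: 68.7
```

Request:
servo_tool --pt "0 0 -0.04 0" --pt "0 0 -0.04 0" --pt "0 0 -0.04 0"

```text
time: 13.28
ee_pos: [0.5185, 0.0772, 0.1392]
tcp_rot: [-179.9, 0.1, 84.3]
wrist_force: [-0.8, 0.3, -0.6]
opening: 0.0133
grasp_force: 69.1
```

Request:
servo_tool --pt "0.4 -0.04 0 0" --pt "0.8 -0.08 0 0" --pt "1.2 -0.12 0 0" --pt "1.6 -0.16 0 0" --pt "2.0 -0.2 0 0" --pt "2.4 -0.24 0 0" --pt "2.4 -0.24 0 0"

```text
time: 13.87
ee_pos: [0.5435, 0.0747, 0.1392]
tcp_rot: [-179.9, 0.1, 84.3]
wrist_force: [1.7, -0.8, 1.5]
opening: 0.0128
grasp_force: 69.2
```

```bash
python3 - <<'E'
from h import *
o,im=wshot('w7'); print(o['time'],o['ee_pos'],o['tcp_rot'],o['wrist_force'],o['torque'])
cv2.imwrite('pics/w7c.png',cv2.resize(im[150:330,190:430],(800,600),interpolation=2)[...,::-1])
E
```

```text
13.8667 [0.5435 0.0747 0.1392] [-179.8955    0.0613   84.2625] [ 1.7451 -0.7661  1.5345] [-0.0431 -0.4825 -0.0024]
```

View pics/w7c.png

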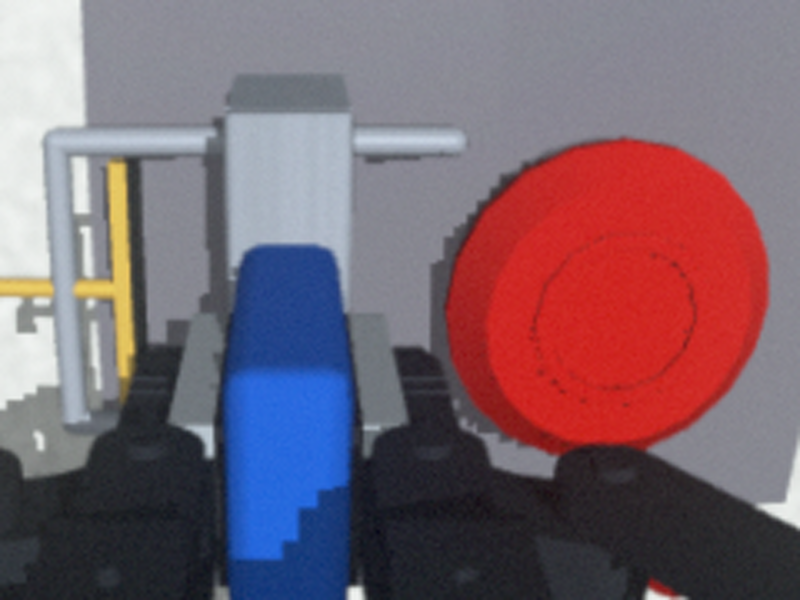

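Request:
servo_tool --pt "0.2 -0.05 0 0" --pt "0.4 -0.07 0 0" --pt "0.6 -0.09 0 0" --pt "0.8 -0.11 0 0" --pt "0.8 -0.11 0 0"

```text
time: 14.33
ee_pos: [0.5508, 0.0736, 0.1392]
tcp_rot: [-179.9, 0.1, 84.3]
wrist_force: [-1.2, -0.1, 4.2]
opening: 0.0134
grasp_force: 69.6
```

Request:
servo_tool --pt "0.2 -0.02 0 0" --pt "0.4 -0.04 0 0" --pt "0.6 -0.06 0 0" --pt "0.6 -0.06 0 0"

```text
time: 14.67
ee_pos: [0.5569, 0.073, 0.1392]
tcp_rot: [-179.9, 0.1, 84.3]
wrist_force: [-1.4, -0.5, 5.5]
opening: 0.0133
grasp_force: 69.7
```

Request:
servo_tool --pt "0 0 0.03 0" --pt "0.15 -0.015 0.03 0" --pt "0.3 -0.03 0.03 0" --pt "0.45 -0.045 0.03 0" --pt "0.6 -0.06 0.03 0" --pt "0.6 -0.06 0.03 0"

```text
time: 15.17
ee_pos: [0.5628, 0.0724, 0.1392]
tcp_rot: [-179.8, 0.1, 84.3]
wrist_force: [-0.4, 0.4, 0.7]
opening: 0.0131
grasp_force: 69.1
```

Request:
servo_tool --pt "0.15 -0.015 0 0" --pt "0.3 -0.03 0 0" --pt "0.45 -0.045 0 0" --pt "0.6 -0.06 0 0" --pt "0.6 -0.06 0 0"

```text
time: 15.58
ee_pos: [0.5688, 0.0718, 0.1392]
tcp_rot: [-179.9, 0.1, 84.3]
wrist_force: [0.4, 0.1, 0.5]
opening: 0.0132
grasp_force: 68.9
```

Request:
servo_tool --pt "0.2 -0.02 0 0" --pt "0.4 -0.04 0 0" --pt "0.6 -0.06 0 0" --pt "0.8 -0.08 0 0" --pt "0.8 -0.08 0 0"

```text
time: 16.0
ee_pos: [0.5769, 0.071, 0.1392]
tcp_rot: [-179.9, 0.1, 84.3]
wrist_force: [-0.3, 0.4, -0.4]
opening: 0.0134
grasp_force: 68.8
```

Request:
servo_tool --pt "0.2 -0.02 0 0" --pt "0.4 -0.04 0 0" --pt "0.6 -0.06 0 0" --pt "0.8 -0.08 0 0" --pt "0.8 -0.08 0 0"

```text
time: 16.42
ee_pos: [0.5849, 0.0702, 0.1392]
tcp_rot: [-179.8, 0.1, 84.3]
wrist_force: [0.3, -0.1, -1.2]
opening: 0.0132
grasp_force: 68.9
```

Request:
servo_tool --pt "0.15 -0.015 0 0" --pt "0.3 -0.03 0 0" --pt "0.45 -0.045 0 0" --pt "0.6 -0.06 0 0" --pt "0.6 -0.06 0 0"

```text
time: 16.83
ee_pos: [0.5907, 0.0696, 0.1393]
tcp_rot: [-179.8, 0.1, 84.3]
wrist_force: [-0.9, 0.1, -1.8]
opening: 0.0131
grasp_force: 68.8
```

Request:
servo_tool --pt "0.1 -0.01 -0.02 0" --pt "0.2 -0.02 -0.02 0" --pt "0.3 -0.03 -0.02 0" --pt "0.4 -0.04 -0.02 0" --pt "0.4 -0.04 -0.02 0"

```text
time: 17.25
ee_pos: [0.5947, 0.0693, 0.1392]
tcp_rot: [-179.9, 0.1, 84.3]
wrist_force: [-0.6, -0.4, -0.9]
opening: 0.0135
grasp_force: 69.0
```

Request:
servo_tool --pt "0.07 -0.007 0 0" --pt "0.14 -0.014 0 0" --pt "0.2 -0.02 0 0" --pt "0.2 -0.02 0 0"

```text
time: 17.58
ee_pos: [0.5966, 0.069, 0.1392]
tcp_rot: [-179.8, 0.1, 84.3]
wrist_force: [-0.9, 0.2, -0.1]
opening: 0.0134
grasp_force: 69.0
```

Request:
servo_tool --pt "0.07 -0.007 0 0" --pt "0.14 -0.014 0 0" --pt "0.2 -0.02 0 0" --pt "0.2 -0.02 0 0"

```text
time: 17.92
ee_pos: [0.5986, 0.0689, 0.1392]
tcp_rot: [-179.8, 0.1, 84.3]
wrist_force: [-0.7, 0.2, 0.7]
opening: 0.0129
grasp_force: 69.2
```

Request:
servo_tool --pt "0.04 -0.004 0 0" --pt "0.08 -0.008 0 0" --pt "0.08 -0.008 0 0"

```text
time: 18.17
ee_pos: [0.5993, 0.0688, 0.1392]
tcp_rot: [-179.8, 0.1, 84.3]
wrist_force: [-0.3, 0.3, 1.3]
opening: 0.0129
grasp_force: 69.2
```

Request:
servo_tool --pt "0.04 -0.004 0 0" --pt "0.08 -0.008 0 0" --pt "0.08 -0.008 0 0"

```text
time: 18.42
ee_pos: [0.6001, 0.0687, 0.1392]
tcp_rot: [-179.8, 0.1, 84.3]
wrist_force: [-3.0, -0.1, 2.0]
opening: 0.0135
grasp_force: 69.3
```

Request:
servo_tool --pt "0.04 -0.004 0 0" --pt "0.06 -0.006 0 0" --pt "0.06 -0.006 0 0"

```text
time: 18.67
ee_pos: [0.6007, 0.0687, 0.1392]
tcp_rot: [-179.8, 0.1, 84.3]
wrist_force: [-1.4, 0.2, 2.3]
opening: 0.0131
grasp_force: 69.3
```

Request:
servo_tool --pt "0.03 -0.003 0.01 0" --pt "0.06 -0.006 0.01 0" --pt "0.06 -0.006 0.01 0"

```text
time: 18.92
ee_pos: [0.6013, 0.0686, 0.1392]
tcp_rot: [-179.8, 0.1, 84.3]
wrist_force: [-1.4, 0.5, 2.2]
opening: 0.0132
grasp_force: 69.3
```

Request:
servo_tool --pt "0.03 -0.003 0 0" --pt "0.05 -0.005 0 0" --pt "0.05 -0.005 0 0"

```text
time: 19.17
ee_pos: [0.6018, 0.0685, 0.1392]
tcp_rot: [-179.8, 0.1, 84.3]
wrist_force: [-2.4, 1.1, 1.3]
opening: 0.0134
grasp_force: 69.3
```

Request:
servo_tool --pt "0.03 -0.003 0 0" --pt "0.05 -0.005 0 0" --pt "0.05 -0.005 0 0"

```text
time: 19.42
ee_pos: [0.6023, 0.0684, 0.1392]
tcp_rot: [-179.8, 0.1, 84.3]
wrist_force: [-2.0, -0.3, 1.8]
opening: 0.0134
grasp_force: 69.3
```

Request:
servo_tool --pt "0.03 -0.003 0 0" --pt "0.05 -0.005 0 0" --pt "0.05 -0.005 0 0"

```text
time: 19.67
ee_pos: [0.6028, 0.0684, 0.1392]
tcp_rot: [-179.8, 0.1, 84.3]
wrist_force: [-1.4, -0.4, 1.3]
opening: 0.0133
grasp_force: 69.3
```

Request:
servo_tool --pt "0.03 -0.003 0 0" --pt "0.05 -0.005 0 0" --pt "0.05 -0.005 0 0"

```text
time: 19.92
ee_pos: [0.603, 0.0684, 0.1392]
tcp_rot: [-179.8, 0.1, 84.3]
wrist_force: [-3.7, -0.7, 2.9]
opening: 0.0132
grasp_force: 69.3
```

Request:
servo_tool --pt "0.01 0 0 0" --pt "0.01 0 0 0" --pt "0.01 0 0 0"

```text
time: 20.17
ee_pos: [0.6031, 0.0684, 0.1392]
tcp_rot: [-179.8, 0.1, 84.3]
wrist_force: [-4.9, 1.0, 2.6]
opening: 0.0132
grasp_force: 69.4
```

```bash
python3 - <<'E'
from h import *
o,im=wshot('w8'); print(o['ee_pos'],o['wrist_force'],o['torque'])
o=get_obs(); print(o['ee_pos'],o['wrist_force'],o['torque'])
E
```

```text
[0.6031 0.0684 0.1392] [-4.9085  1.0414  2.6253] [0.1153 1.1242 0.0199]
[0.603  0.0684 0.1392] [-6.1161  0.3119  2.6686] [ 0.0785  1.1382 -0.0475]
```

Request:
servo_tool --pt "-0.02 0 0 0" --pt "-0.02 0 0.08 0" --pt "-0.02 0 0.16 0" --pt "-0.02 0 0.24 0" --pt "-0.02 0 0.3 0" --pt "-0.02 0 0.3 0"

```text
time: 20.72
ee_pos: [0.603, 0.0683, 0.1415]
tcp_rot: [-179.8, 0.1, 84.3]
wrist_force: [-2.0, -0.5, -6.7]
opening: 0.0139
grasp_force: 68.2
```

Request:
servo_tool --pt "0 0 0.07 0" --pt "0 0 0.14 0" --pt "0 0 0.2 0" --pt "0 0 0.2 0"

```text
time: 21.05
ee_pos: [0.603, 0.0683, 0.144]
tcp_rot: [-179.8, 0.1, 84.3]
wrist_force: [-1.1, -0.2, -8.3]
opening: 0.0134
grasp_force: 68.4
```

Request:
servo_tool --pt "0 0 0.07 0" --pt "0 0 0.14 0" --pt "0 0 0.2 0" --pt "0 0 0.27 0" --pt "0 0 0.34 0" --pt "0 0 0.4 0" --pt "0 0 0.4 0"

```text
time: 21.63
ee_pos: [0.6037, 0.0684, 0.1492]
tcp_rot: [-179.9, 0.0, 84.3]
wrist_force: [0.1, 0.4, -1.7]
opening: 0.0132
grasp_force: 69.4
```

Request:
servo_tool --pt "0 0 0.1 0" --pt "0 0 0.3 0" --pt "0 0 0.6 0" --pt "0 0 1.0 0" --pt "0 0 1.5 0" --pt "0 0 2.0 0" --pt "0 0 2.6 0" --pt "0 0 3.2 0" --pt "0 0 3.8 0" --pt "0 0 4.4 0" --pt "0 0 5 0" --pt "0 0 5.5 0" --pt "0 0 5.8 0" --pt "0 0 6 0" --pt "0 0 6 0"

```text
time: 22.88
ee_pos: [0.6033, 0.0684, 0.2086]
tcp_rot: [-179.9, 0.1, 84.3]
wrist_force: [-0.1, -0.3, -2.3]
opening: 0.0128
grasp_force: 69.4
```

```bash
python3 - <<'E'
from h import *
o,im=wshot('w9'); print(o['time'],o['ee_pos'],o['tcp_rot'],o['wrist_force'],o['torque'])
S=camera('side'); cv2.imwrite('pics/s9.png',S[...,::-1])
c=np.zeros((600,800,3),np.uint8); c[:420,:560]=im; c[420:600,:240]=S[120:300,160:400]; c[:,560:]=cv2.resize(S[120:270,160:310],(240,240)) [np.arange(600)%240]
cv2.imwrite('pics/c9.png',c[...,::-1])
E
```

```text
22.8833 [0.6033 0.0684 0.2086] [-179.8628    0.0641   84.2717] [-0.1467 -0.2927 -2.2826] [ 0.0305  0.0491 -0.0145]
```

View pics/c9.png

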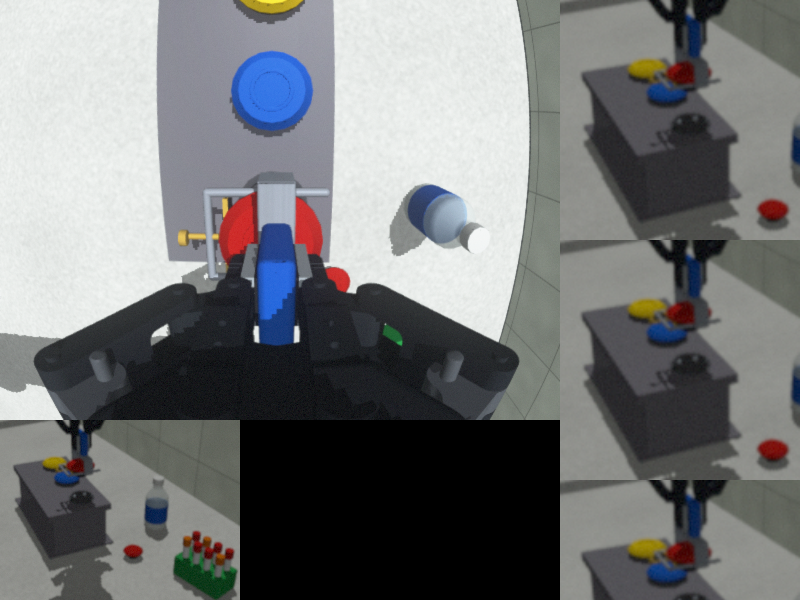

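The wrist view shows the red cap riding on the rails under the bridge (270,230), and in the side crop the open neck of its bucket shows on the rack. Blue and yellow are undisturbed. Carrying gently to the tray.

Request:
servo_tool --pt "0 -0.3 0 0" --pt "0 -0.9 0 0" --pt "-0.05 -1.8 0 0.002" --pt "-0.1 -3 0 0.004" --pt "-0.15 -4.5 0 0.006" --pt "-0.2 -6 0 0.008" --pt "-0.25 -7.5 0 0.01" --pt "-0.3 -9 0 0.012" --pt "-0.35 -10.5 0 0.014" --pt "-0.4 -12 0 0.016" --pt "-0.45 -13.5 0 0.018" --pt "-0.5 -15 0 0.02" --pt "-0.55 -16.5 0 0.022" --pt "-0.6 -18 0 0.024" --pt "-0.65 -19.5 0 0.024" --pt "-0.7 -21 0 0.024" --pt "-0.75 -22.5 0 0.024" --pt "-0.8 -24 0 0.024" --pt "-0.85 -25.5 0 0.024" --pt "-0.9 -27 0 0.024"

```text
time: 24.65
ee_pos: [0.594, -0.2032, 0.2082]
tcp_rot: [-179.8, 0.1, 85.6]
wrist_force: [0.5, -0.2, -2.4]
opening: 0.0133
grasp_force: 69.4
```

Request:
servo_tool --pt "0 -1.5 0 0" --pt "0 -3 0 0" --pt "0 -4.5 0 0" --pt "0 -6 0 0" --pt "0 -7.5 0 0" --pt "0 -9 0 0" --pt "0 -10.3 0 0" --pt "0 -11.4 0 0" --pt "0 -12.3 0 0" --pt "0 -13 0 0" --pt "0 -13.5 0 0" --pt "0 -13.8 0 0" --pt "0 -13.9 0 0" --pt "0 -13.9 0 0" --pt "0 -13.9 0 0"

```text
time: 25.9
ee_pos: [0.5943, -0.3402, 0.2084]
tcp_rot: [-179.8, 0.1, 85.7]
wrist_force: [-0.1, 0.6, -2.7]
opening: 0.0131
grasp_force: 69.4
```

```bash
python3 - <<'E'
from h import *
o,im=wshot('w10'); print(o['time'],o['ee_pos'],o['tcp_rot'],o['wrist_force'],o['q'])
print([cv2.boundingRect(b) for b in blobs(mask(im,'red'),60)],[cv2.boundingRect(b) for b in blobs(mask(wload('w9')[1],'red'),60)])
# tray inner edge check: near-left wall rows in wrist image -> print gray along lines
g=cv2.cvtColor(im,cv2.COLOR_RGB2GRAY)
for X in ((.651,-.27),(.417,-.2525),(.531,-.261)): print(X,wpix(o,[*X,.018]))
T=camera('top'); cv2.imwrite('pics/t10.png',T[...,::-1]); print('top red',[cv2.boundingRect(b) for b in blobs(mask(T,'red'),20)][:3])
E
```

```text
25.9 [ 0.5943 -0.3402  0.2084] [-179.843     0.064    85.6702] [-0.0975  0.6133 -2.6802] [-29.7397  24.527   31.1233  96.7107  -0.1252  64.5903]
[(219, 193, 39, 71), (295, 198, 28, 58), (394, 6, 22, 20), (401, 34, 23, 19), (429, 31, 20, 17), (441, 59, 15, 17)] [(219, 193, 39, 72), (295, 197, 28, 59), (326, 268, 24, 24)]
(0.651, -0.27) [[326.5528 113.4783]]
(0.417, -0.2525) [[111.532 120.916]]
(0.531, -0.261) [[209.4261 114.0932]]
top red [(275, 181, 18, 18), (412, 213, 18, 13), (414, 197, 14, 7)]
```

```bash
python3 - <<'E'
from h import *
o,im=wload('w10'); g=cv2.cvtColor(im,cv2.COLOR_RGB2GRAY)
for x in (160,209,300): print(x,g[98:130,x])
# front/back wall (tray local x=+-117): profiles along row 150
print('row150 left',g[150,90:140]); print('row150 right',g[150,300:350])
E
```

```text
160 [230 232 234 233 233 230 228 229 231 231 235 236 234 236 234 233 230 206
 182 143 108 108 107 102 118 168 179 180 183 180 178 181]
209 [234 234 231 233 235 235 236 234 232 232 234 235 234 231 212 200 179 122
 115 113 111 115 150 178 183 182 185 183 185 185 184 181]
300 [238 239 237 236 233 231 232 231 232 232 233 234 234 233 208 211 173 118
 118 115 113 115 130 174 191 192 193 192 197 198 195 193]
row150 left [234 235 233 231 228 229 229 231 231 231 232 233 234 235 235 236 236 235
 234 234 232 233 233 232 217 187 165 101  91  90  92 100 151 180 182 184
 184 181 183 182 181 181 180 180 179 183 182 181 181 179]
row150 right [189 188 188 187 182 186 186 186 188 184 188 188 189 187 187 188 186 186
 186 187 186 188 188 189 184 165 119 109 103  85  94 149 177 187 223 233
 235 237 240 241 240 240 237 235 235 236 234 233 230 228]
```

Request:
servo_tool --pt "0 0 -0.3 0" --pt "0 0 -0.8 0" --pt "0 0 -1.6 0" --pt "0 0 -2.6 0" --pt "0 0 -3.7 0" --pt "0 0 -4.9 0" --pt "0 0 -6.1 0" --pt "0 0 -7.3 0" --pt "0 0 -8.5 0" --pt "0 0 -9.7 0" --pt "0 0 -10.8 0" --pt "0 0 -11.8 0" --pt "0 0 -12.6 0" --pt "0 0 -13.2 0" --pt "0 0 -13.7 0" --pt "0 0 -14.1 0" --pt "0 0 -14.4 0" --pt "0 0 -14.6 0" --pt "0 0 -14.6 0" --pt "0 0 -14.6 0"

```text
time: 27.67
ee_pos: [0.5942, -0.3407, 0.0625]
tcp_rot: [-179.9, 0.1, 85.6]
wrist_force: [0.5, -1.0, -2.1]
opening: 0.0133
grasp_force: 69.4
```

Request:
servo_tool --pt "0 0 -0.08 0" --pt "0 0 -0.16 0" --pt "0 0 -0.24 0" --pt "0 0 -0.32 0" --pt "0 0 -0.4 0" --pt "0 0 -0.48 0" --pt "0 0 -0.56 0" --pt "0 0 -0.64 0" --pt "0 0 -0.72 0" --pt "0 0 -0.8 0" --pt "0 0 -0.88 0" --pt "0 0 -0.96 0" --pt "0 0 -1.04 0" --pt "0 0 -1.12 0" --pt "0 0 -1.2 0" --pt "0 0 -1.2 0" --pt "0 0 -1.2 0"

```text
time: 29.08
ee_pos: [0.5941, -0.3406, 0.0502]
tcp_rot: [-179.8, 0.1, 85.6]
wrist_force: [0.4, 0.0, -1.7]
opening: 0.0133
grasp_force: 69.4
```

```bash
python3 - <<'E'
from h import *
o,im=wshot('w11'); print(o['time'],o['ee_pos'],o['tcp_rot'],o['wrist_force'],o['torque'])
print([cv2.boundingRect(b) for b in blobs(mask(im,'red'),60)])
E
```

```text
29.0833 [ 0.5941 -0.3406  0.0502] [-179.8349    0.0676   85.6443] [ 0.3891  0.0316 -1.7274] [-0.0029  0.0166  0.0337]
[(218, 195, 40, 73), (295, 200, 29, 57)]
```

Request:
servo_tool --pt "-0.1 0.008 0 0" --pt "-0.3 0.023 0 0" --pt "-0.6 0.046 0 0" --pt "-0.9 0.068 0 0" --pt "-1.2 0.091 0 0" --pt "-1.4 0.106 0 0" --pt "-1.5 0.114 0 0" --pt "-1.5 0.114 0 0"

```text
time: 29.8
ee_pos: [0.5789, -0.3395, 0.0504]
tcp_rot: [-179.8, 0.1, 85.6]
wrist_force: [0.3, 0.9, -1.3]
opening: 0.0132
grasp_force: 69.4
```

```bash
python3 - <<'E'
from h import *
o,im=wshot('w12'); print(o['time'],o['ee_pos'],o['tcp_rot'],o['wrist_force'],o['torque'])
print([cv2.boundingRect(b) for b in blobs(mask(im,'red'),60)])
E
```

```text
29.8 [ 0.5789 -0.3395  0.0504] [-179.8427    0.0714   85.6365] [ 0.2656  0.8817 -1.2613] [-0.0143  0.0151 -0.0008]
[(295, 192, 55, 87), (245, 213, 12, 34), (538, 0, 22, 13)]
```

Request:
servo_tool --pt "-0.3 0.023 0 0" --pt "-0.8 0.06 0 0" --pt "-1.4 0.106 0 0" --pt "-2 0.152 0 0" --pt "-2.6 0.197 0 0" --pt "-3.2 0.243 0 0" --pt "-3.8 0.288 0 0" --pt "-4.4 0.334 0 0" --pt "-5 0.379 0 0" --pt "-5.6 0.425 0 0" --pt "-6.2 0.47 0 0" --pt "-6.7 0.508 0 0" --pt "-7.1 0.538 0 0" --pt "-7.4 0.561 0 0" --pt "-7.5 0.57 0 0" --pt "-7.5 0.57 0 0" --pt "-7.5 0.57 0 0"

```text
time: 31.27
ee_pos: [0.5043, -0.3338, 0.0503]
tcp_rot: [-179.9, 0.1, 85.6]
wrist_force: [1.3, 0.4, -1.9]
opening: 0.0134
grasp_force: 69.4
```

```bash
python3 - <<'E'
from h import *
o,im=wshot('w13'); print(o['time'],o['ee_pos'],o['tcp_rot'],o['wrist_force'],o['torque'])
print([(cv2.boundingRect(b),cv2.contourArea(b)) for b in blobs(mask(im,'red'),60)])
for k in (0,1):
  try: print(capfit(o,im,'red',.031,k),capfit(o,im,'red',.031,k,False))
  except Exception as e: print(e)
E
```

```text
31.2667 [ 0.5043 -0.3338  0.0503] [-179.8505    0.0741   85.6471] [ 1.3034  0.4071 -1.9238] [-0.0356 -0.0506  0.0342]
[((375, 193, 88, 93), 6144.0)]
(array([ 0.5886, -0.3394,  0.0287]), np.float64(0.23878421867896277)) (array([ 0.5883, -0.3393,  0.0289]), np.float64(0.2522060727107997))
list index out of range
```

Request:
servo_tool --pt "0 0 -0.15 0" --pt "0 0 -0.35 0" --pt "0 0 -0.55 0" --pt "0 0 -0.7 0" --pt "0 0 -0.77 0" --pt "0 0 -0.77 0" --pt "0 0 -0.77 0"

```text
time: 31.9
ee_pos: [0.5042, -0.3338, 0.0425]
tcp_rot: [-179.8, 0.1, 85.6]
wrist_force: [0.2, -1.0, -1.2]
opening: 0.013
grasp_force: 69.8
```

Request:
servo_tool --pt "0 0 -0.03 0" --pt "0 0 -0.05 0" --pt "0 0 -0.05 0" --pt "0 0 -0.05 0"

```text
time: 32.23
ee_pos: [0.5042, -0.3338, 0.0422]
tcp_rot: [-179.9, 0.1, 85.6]
wrist_force: [-0.7, 0.6, 0.2]
opening: 0.0131
grasp_force: 69.8
```

Request:
servo_tool --pt "0 0 0 0" --pt "0 0 0 0" --pt "0 0 0 0" --pt "0 0 0 0" --pt "0 0 0 0" --pt "0 0 0 0" --claw 0.5

```text
time: 32.73
ee_pos: [0.5042, -0.3338, 0.0421]
tcp_rot: [-179.8, 0.1, 85.6]
wrist_force: [0.5, -0.7, 0.1]
opening: 0.0427
grasp_force: 0.0
```

Request:
servo_tool --pt "0 0 0.3 0" --pt "0 0 0.8 0" --pt "0 0 1.5 0" --pt "0 0 2.5 0" --pt "0 0 4 0" --pt "0 0 6 0" --pt "0 0 8 0" --pt "0 0 10 0" --pt "0 0 12 0" --pt "0 0 14 0" --pt "0 0 16 0" --pt "0 0 16 0" --pt "0 0 16 0" --pt "0 0 16 0"

```text
time: 33.9
ee_pos: [0.5041, -0.3338, 0.202]
tcp_rot: [-179.8, 0.1, 85.6]
wrist_force: [0.4, 0.2, -0.0]
opening: 0.0425
grasp_force: 0.0
```

```bash
python3 - <<'E'
from h import *
o,im=wshot('w14'); print(o['time'],o['ee_pos'],o['tcp_rot'],o['wrist_force'],o['opening'])
print([(cv2.boundingRect(b),cv2.contourArea(b)) for b in blobs(mask(im,'red'),60)])
for dz in (0,): print(capfit(o,im,'red',.031),capfit(o,im,'red',.031,0,False))
o3,i3=wload('w13')
def cr(o,im):
    s=capfit(o,im,'red',.031)[0]; return wray(o,wpix(o,[s[0],s[1],.031]))
(a,b),(c,d)=cr(o3,i3),cr(o,im); s=np.linalg.lstsq(np.c_[b[0],-d[0]],c-a,rcond=None)[0]; print('cap tri',a+s[0]*b[0],c+s[1]*d[0])
h=hsv(im); m=((mask(im,'blue')>0)&(h[...,2]>150)).astype(np.uint8); r=cv2.minAreaRect(blobs(m,60)[0]); print(r,wonz(o,r[0],.084))
S=camera('side'); cv2.imwrite('pics/s14.png',S[...,::-1])
for c in ('red','blue'): print(c,[(cv2.boundingRect(b),cv2.minAreaRect(b)[2]) for b in blobs(mask(S,c),30)])
R=cam('side')
def pix(X): K,R_,t=cam('side'); p=K@(R_@np.array(X)+t); return p[:2]/p[2]
print('expect cap top',pix((.590,-.3395,.031)),'handle top',pix((.505,-.334,.084)),'handle bottom',pix((.505,-.334,.038)))
E
```

```text
33.9 [ 0.5041 -0.3338  0.202 ] [-179.8379    0.0692   85.645 ] [ 0.3737  0.164  -0.0325] 0.042458437814967775
[((333, 160, 55, 56), 2282.5), ((487, 48, 40, 18), 376.5), ((480, 23, 22, 18), 249.0), ((495, 0, 18, 15), 189.0), ((517, 74, 15, 15), 114.0)]
(array([ 0.5894, -0.34  ,  0.0289]), np.float64(0.3300003432147924)) (array([ 0.5894, -0.3401,  0.0288]), np.float64(0.3337920708373226))
cap tri [ 0.5901 -0.3408  0.0278] [ 0.5902 -0.3407  0.0278]
((276.5, 200.5), (45.0, 15.0), 90.0) [[ 0.5043 -0.3334  0.084 ]]
red [((339, 335, 37, 30), 26.56505012512207), ((365, 243, 17, 16), 52.12501525878906), ((354, 239, 9, 13), 0.0), ((386, 249, 7, 10), 90.0), ((153, 80, 29, 9), 81.46923065185547)]
blue [((302, 332, 20, 39), 90.0)]
expect cap top [356.6277 343.5788] handle top [312.4814 337.7237] handle bottom [310.6816 359.9402]
```

The cap stands level in the tray (top measured at z≈0.028–0.031 m). The puller's handle is upright where I released it, and the gripper is clear.

```bash
python3 -c "
from workcell import *
print(job_done())"
```

```text
the job is handed in; nothing more can be done
None
```

The red cap is off its bucket and standing level on its plug in the steel tray. The puller is drawn clear and standing upright beside it, and the job was handed in after about 34 s of the 72 s allowed. The stop met the neck at about 4–6 N, eased off before the pull.

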